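Plug a filter cartridge into the quick coupler

TASK

Fit the blue-banded filter cartridge to the quick coupler on the bench. First pull the coupler's spring sleeve down until it catches and stays down by itself, and let go of it; then stand the cartridge's plug in the mouth and push it straight down until the sleeve springs back up and locks it, and let go. Go by feel, never driving the cartridge onto the coupler with more than about 25 N, and leave the black-banded cartridge and the timer, vial and weighing boat where they are.

Things in the scene. Friction and masses are not known exactly. Their poses are not given: they have to be found in the camera images.
- coupler_top (a point): On the axis of the fixed, upright quick coupler at its mouth's nominal height, 95 mm above the bench. The brass barrel (32 mm dia, bore 20 mm dia, black rubber seat at the mouth, 15 N per mm) is screwed in to a height that differs each time: the real mouth, and the sleeve with it, lie up to 7 mm above or below this point. That is not measured: feel for it.
- coupler: The coupler's fixed foot: round aluminium flange, 92 mm dia, 12 mm high, origin at the centre of its underside, on the coupler's axis; a dark neck, 48 mm dia, to 34 mm above the bench; a brass stub out along its own +x, ending 54 mm from the axis, below 33 mm.
- sleeve_nominal (a point): On the axis, 27 mm below coupler_top: half-way up the sleeve's knurled steel body when up (the real height differs with the barrel's, up to 7 mm). Knurled body 44 mm dia, from 40 to 14 mm below the real mouth, to be pinched across; above it the sleeve's rim, 51 mm dia, from 14 to 8 mm below the mouth.
- sleeve (a joint): How far the coupler's sleeve is pulled down, m: 0 fully up, 0.011 against its lower stop (hard). A spring pushes it up with about 2 N at 0 and 4 N at the stop. Pulled to 0.008 or more and let go, it stays caught at about 0.005.
- jaws_nominal (a point): On the axis, 15.5 mm below coupler_top: three jaws inside the bore, worked by the sleeve (13 to 18 mm below the real mouth). Sleeve up: they bar the bore, or lock a plug that is home. Sleeve pulled down: they open and a sprung piston jumps up to 11.5 mm below the mouth, which keeps the sleeve down until a plug pushes the piston down.
- cartridge_blue_center (a point): Cartridge with a blue band, about 120 g, upright in one of the rack's two holes, own z up along its axis. White body 32 mm dia, 56 mm high, all within the cartridge's upper 60 mm; this point is on the axis 66 mm above the plug's tip and 33 mm below the top. Below the body a steel shoulder 31 mm dia, then the steel plug.
- cartridge_blue_tip (a point): Centre of the tip of the blue cartridge's plug: 18 mm dia, 32 mm long to the shoulder, groove 13 to 21 mm above the tip, 2 mm chamfer. In the coupler it meets the piston 11.5 mm below the real mouth, trips the sleeve when about 31 mm deep (push 3 to 10 N), and the shoulder meets the seat at 32 mm.
- cartridge_grey_center (a point): Bystander: the same cartridge with a black band, in the rack's other hole; this point is on its axis 66 mm above its plug's tip
- rack: grey plastic rack block, fixed, 64 x 150 x 40 mm; origin at the centre of its underside; two upright holes of 21 mm dia, 80 mm apart along its own y. The cartridges' shoulders rest on its top
- timer: bystander: small white timer with three keys, 58 x 66 x 18 mm, origin at the centre of its underside
- vial: bystander: small clear vial with a green cap, 22 mm dia, 45 mm high, standing; origin at the centre of its underside
- weigh_boat: bystander: white weighing boat, 64 x 64 x 11 mm, origin at the centre of its underside

How it is judged:
By the outcome, as a careful person would: the job done as asked, in the order asked, and still so for the second after the job is handed in, with the robot touching nothing.
It also fails if it takes over 67 s, if anything falls off the work surface, if the arm or the gripper's body presses on something with over 40 N, if the wrist force passes 120 N, or if a joint passes its speed limit or range.

ROBOT

A 6-joint arm with a two-finger parallel gripper is mounted at the origin on a cart in front of the work surface, level with it; the furniture and walls round the work are solid. World frame = base frame: x ahead of the robot, y to its left, z up, the work surface at z = 0. Lengths are in mm, angles in rad, forces in N, time in s.
With the tool pointing down it reaches from about 300 to 775 mm from the base axis. Payload 14.6 kg.
Tool frame: the origin (TCP) lies on the centre line of the jaws, within the pads' length; the fingertips stand manip.tcp_to_tips ahead of it and the grasp point (between the pads) lies 5 mm behind it (manip.tcp_to_tips is the distance from the TCP to the fingertips, in mm); z points along the fingers, y is the direction in which the jaws open and shut (so a half turn about z gives the same grasp; the last joint's range is limited). The gripper opens to 94 mm and grips with 3 to 60 N. Pads are 16 mm wide; open, the fingers measure 119 mm over their backs; the gripper's body (75 mm by 177 mm) begins 78 mm behind the grasp point.
Start: joints at [1.119, 0.3, 1.521, -0, 1.321, -0.067], TCP at [206.452, 509.771, 219.446] pointing down, gripper open.
Joint ranges: [-3.03, 3.03], [-0.79, 2.21], [0.23, 2.52], [-1.04, 4.18], [0, 3.07], [-2.55, 2.55]. Speed limits (rad/s): [2.22, 2.22, 2.57, 3.14, 3.14, 3.14].

INTERFACE

Orientations are given as [roll, pitch, yaw] about the fixed x, y, z axes, in that order (R = Rz(yaw) Ry(pitch) Rx(roll)).
In Python, from cell import manip, optics, workorder gives the robot as it stands. The module is installed in compiled form; this text tells all that it offers.
- The arm moves only by the tool jog_arm, never from a script. Its argument "deltas" is text: rows parted by semicolons, each of 5 numbers parted by spaces: the shift along the tool's x, y, z in mm, then the turn about the tool's z in rad, then the finger opening in mm, from 0 to 94. In form: tx ty tz twist grip; .... A call has exactly 10 rows; each row is the pose to reach, as a shift and turn from the pose commanded when the call began, along the tool's axes at that moment; what a row does not reach only later rows make up. A row lasts 1/8 s, in which the tool goes at most 62.5 mm and 10.7 degrees, less where a joint would pass 70% of its speed; a pose out of reach is approached as far as the arm can. A call with a gripper value outside its range is refused whole. The fingers move at their own pace and stop on an object; "squeeze" is the grip in N (left out, the last holds). Time passes only in rows, so rows that repeat a pose let the fingers close, or fill a call up. It gives the time, the measured TCP pose, the force and the opening at its end, in the units of the state.
- manip.read_state(): the state, without advancing time (a new reading comes with each control period).
- optics.camera(name): name is "scene" or "top" or "wrist"; returns (picture, depth): 480x640x3 uint8, red, green, blue; 480x640 float32, mm along the optical axis (not along the pixel's ray), 0 where there is no reading.
- optics.get_calibration(name): a dict with "intrinsics" (3x3 intrinsics, pixels), "R" (3x3) and "t" (3): a world point X has camera coordinates R X + t; the wrist camera has in their place "hand_eye" (4x4, takes a point from camera to tool coordinates, whose origin is the TCP and whose axes are the flange's). Camera axes: x right, y down, z forward; pixel columns grow to the right and rows downward; lengths in mm; the calibration is good to about 2 mm. A picture is of the moment at which its call begins: read the wrist's pose just before it. get_calibration takes no time and is no camera call.
- workorder.sign_off(): hands the job in, once; it reports no verdict.
The state is a dict: "clock": time; "joints": joint angles; "qd": joint speeds; "effort": joint torques, N m; "eef_pos": TCP position; "eef_rot": TCP orientation; "wrist_force": force on the tool from outside, world axes, zero at the start; "moment": the same for the moment, N m; "finger_gap": finger opening in mm.
Only numpy, scipy, OpenCV 4.12 (cv2) and the standard library are available. Lean on these libraries where they do the work, as an engineer would, in place of code of your own. Each camera call takes 0.05 s, during which the arm holds its last target.

## Working session

There is one attempt and no reset: what is moved stays moved. The work goes in short steps, Python scripts to look and compute and a tool call to move; the robot and the scene stay as the last step left them, time stands still between calls to the robot, and variables do not carry over. Pictures are saved under pics/ and viewed, and the job is handed in when it is done.

Besides the shell and the picture viewer there is one more tool, called after "Emit:" as name(argument=value, ...) on one line, values as JSON. jog_arm: Moves the arm, as the interface text tells. Its arguments: {"type":"object","properties":{"deltas":{"type":"string"},"squeeze":{"type":"number"}},"required":["deltas"]}

```bash
mkdir -p pics; ls; python3 - <<'E'
from cell import manip, optics, workorder
import cv2,numpy as np
print(manip.tcp_to_tips); print(manip.read_state())
for n in ("scene","top"):
    p,d=optics.camera(n); cv2.imwrite(f"pics/{n}0.png",p[:,:,::-1]); np.savez(f"pics/{n}0.npz",p=p,d=d)
    print(n,optics.get_calibration(n))
print(optics.get_calibration("wrist"))
E
```

```text
pics
14.0
{'clock': 0.0, 'joints': array([ 1.11940580e+00,  3.00502067e-01,  1.52162669e+00, -2.61628407e-05,
        1.32067507e+00, -6.66130371e-02]), 'qd': array([ 0.00071554, -0.00066052, -0.00160998,  0.00069565, -0.00100887,
       -0.0004004 ]), 'effort': array([-9.46175969e-04, -5.31806016e+01, -3.52728403e+01,  7.07883085e-02,
        2.44182476e-02, -7.90000445e-05]), 'eef_pos': array([206.34599493, 509.54469116, 218.85003894]), 'eef_rot': array([-3.14038248e+00, -5.53355697e-05,  2.75682162e+00]), 'wrist_force': array([0.10245208, 0.27551409, 0.65191585]), 'moment': array([ 0.0262997 ,  0.00602278, -0.03806269]), 'finger_gap': 93.63967781596273}
scene {'intrinsics': array([[530.50237571,   0.        , 310.59607487],
       [  0.        , 530.50237571, 240.15340544],
       [  0.        ,   0.        ,   1.        ]]), 'R': array([[ 0.71450573, -0.69962303, -0.00302864],
       [-0.52537146, -0.53367859, -0.66270053],
       [ 0.46202423,  0.47509449, -0.74887838]]), 't': array([-216.1340153 ,  453.93322065,  612.83676528])}
top {'intrinsics': array([[491.65197938,   0.    
[... 191 characters left out ...]
      [-9.84832884e-01, -1.01706747e-02, -1.73207242e-01],
       [ 1.73192097e-01,  2.35808498e-03, -9.84885240e-01]]), 't': array([236.1131406 , 549.89844317, 941.54453454])}
{'intrinsics': array([[425.05527532,   0.        , 318.68913608],
       [  0.        , 425.05527532, 239.2322131 ],
       [  0.        ,   0.        ,   1.        ]]), 'hand_eye': array([[-4.11477189e-04, -9.60068228e-01, -2.79765668e-01,
         8.23509248e+01],
       [ 9.99999853e-01, -2.96595554e-04, -4.52968949e-04,
         1.20102169e+00],
       [ 3.51903843e-04, -2.79765813e-01,  9.60068209e-01,
        -1.64316250e+02],
       [ 0.00000000e+00,  0.00000000e+00,  0.00000000e+00,
         1.00000000e+00]])}
```

View pics/scene0.png

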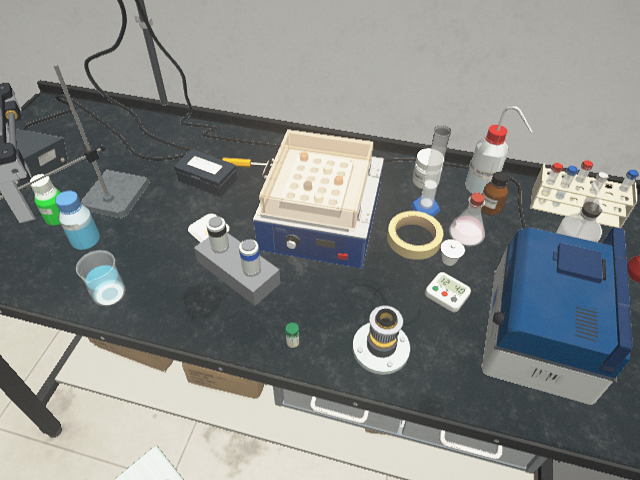

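View pics/top0.png

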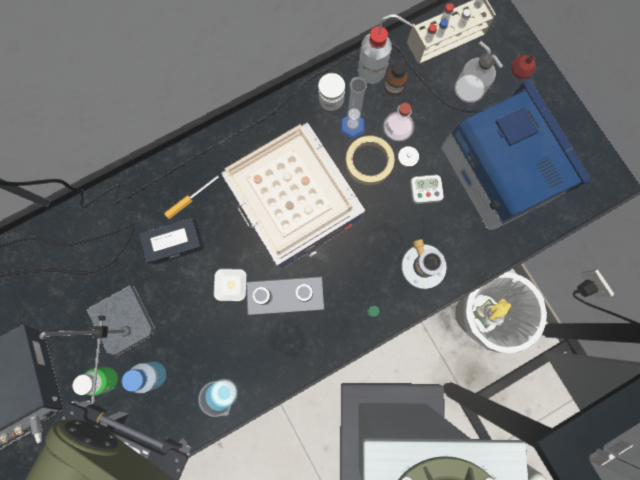

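The scene view shows the grey rack at about (237,265), with the blue-banded cartridge at (250,257) and the black-banded one at (218,234). The coupler is at (383,335), the vial at (292,334) and the timer at (448,291). The top view puts the cartridges at (304,292) and (262,295), and the coupler mouth at (430,262).

```bash
cat > h.py <<'E'
import numpy as np,cv2
from cell import manip, optics
from scipy.spatial.transform import Rotation as Ro
def cal(n):
    c=optics.get_calibration(n); K=c["intrinsics"]
    if n!="wrist": return K,c["R"],c["t"]
    s=manip.read_state(); H=np.eye(4); H[:3,:3]=Ro.from_euler('xyz',s["eef_rot"]).as_matrix(); H[:3,3]=s["eef_pos"]
    M=np.linalg.inv(H@c["hand_eye"]); return K,M[:3,:3],M[:3,3]
def ray(C,u,v):
    K,R,t=C; d=R.T@np.linalg.inv(K)@np.array([u,v,1.]); return -R.T@t,d
def onz(C,u,v,z):
    o,d=ray(C,u,v); return o+d*(z-o[2])/d[2]
def proj(C,X):
    K,R,t=C; p=K@(R@np.asarray(X,float)+t); return p[:2]/p[2]
def cloud(C,d):
    K,R,t=C; v,u=np.mgrid[:d.shape[0],:d.shape[1]]
    P=np.stack([(u-K[0,2])*d/K[0,0],(v-K[1,2])*d/K[1,1],d],-1)
    W=(P-t)@R; W[d<=0]=np.nan; return W
def tri(a,b):
    (o1,d1),(o2,d2)=a,b; A=np.stack([d1,-d2],1); s,_,_,_=np.linalg.lstsq(A,o2-o1,rcond=None)
    p,q=o1+d1*s[0],o2+d2*s[1]; return (p+q)/2,np.linalg.norm(p-q)
E
python3 - <<'E'
from h import *
for n,bx in (("top",[(230,270,340,325),(395,235,455,295)]),("scene",[(190,205,285,305),(345,295,420,375)])):
    z=np.load(f"pics/{n}0.npz");p,d=z["p"],z["d"];W=cloud(cal(n),d)
    for i,(x0,y0,x1,y1) in enumerate(bx):
        cv2.imwrite(f"pics/{n}_c{i}.png",cv2.resize(p[y0:y1,x0:x1,::-1],None,fx=7,fy=7,interpolation=cv2.INTER_CUBIC) if i or n=="top" else cv2.resize(p[y0:y1,x0:x1,::-1],None,fx=6,fy=6))
        w=W[y0:y1,x0:x1].reshape(-1,3)
        h=np.histogram(w[:,2],bins=np.arange(-10,150,5)); print(n,i,list(zip(h[1].astype(int),h[0])))
    if n=="top":
        for u,v in ((304,292),(262,295),(430,262),(410,265),(285,310),(375,311),(427,188),(230,285)): print(u,v,W[v,u].round(1))
E
```

```text
top 0 [(np.int64(-10), np.int64(8)), (np.int64(-5), np.int64(1461)), (np.int64(0), np.int64(1844)), (np.int64(5), np.int64(161)), (np.int64(10), np.int64(77)), (np.int64(15), np.int64(6)), (np.int64(20), np.int64(3)), (np.int64(25), np.int64(6)), (np.int64(30), np.int64(9)), (np.int64(35), np.int64(848)), (np.int64(40), np.int64(1063)), (np.int64(45), np.int64(9)), (np.int64(50), np.int64(8)), (np.int64(55), np.int64(1)), (np.int64(60), np.int64(5)), (np.int64(65), np.int64(8)), (np.int64(70), np.int64(8)), (np.int64(75), np.int64(3)), (np.int64(80), np.int64(3)), (np.int64(85), np.int64(10)), (np.int64(90), np.int64(8)), (np.int64(95), np.int64(20)), (np.int64(100), np.int64(198)), (np.int64(105), np.int64(237)), (np.int64(110), np.int64(13)), (np.int64(115), np.int64(0)), (np.int64(120), np.int64(0)), (np.int64(125), np.int64(0)), (np.int64(130), np.int64(0)), (np.int64(135), np.int64(0)), (np.int64(140), np.int64(0))]
top 1 [(np.int64(-10), np.int64(4)), (np.int64(-5), np.int64(930)), (np.int64(0), np.int64(1044)), (np.int64(5), np.int64(114)), (np.int64(10), np.int64(600)), (np.i
[... 2208 characters left out ...]
4(49)), (np.int64(30), np.int64(137)), (np.int64(35), np.int64(47)), (np.int64(40), np.int64(110)), (np.int64(45), np.int64(4)), (np.int64(50), np.int64(3)), (np.int64(55), np.int64(38)), (np.int64(60), np.int64(49)), (np.int64(65), np.int64(53)), (np.int64(70), np.int64(53)), (np.int64(75), np.int64(54)), (np.int64(80), np.int64(156)), (np.int64(85), np.int64(391)), (np.int64(90), np.int64(160)), (np.int64(95), np.int64(38)), (np.int64(100), np.int64(0)), (np.int64(105), np.int64(0)), (np.int64(110), np.int64(0)), (np.int64(115), np.int64(0)), (np.int64(120), np.int64(0)), (np.int64(125), np.int64(0)), (np.int64(130), np.int64(0)), (np.int64(135), np.int64(0)), (np.int64(140), np.int64(0))]
```

```bash
python3 - <<'E'
import cv2,numpy as np
a=[cv2.resize(cv2.imread(f"pics/{f}.png"),(400,300)) for f in ("top_c0","top_c1","scene_c0","scene_c1")]
cv2.imwrite("pics/m0.png",np.vstack([np.hstack(a[:2]),np.hstack(a[2:])]))
E
```

```text
(no output)
```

View pics/m0.png

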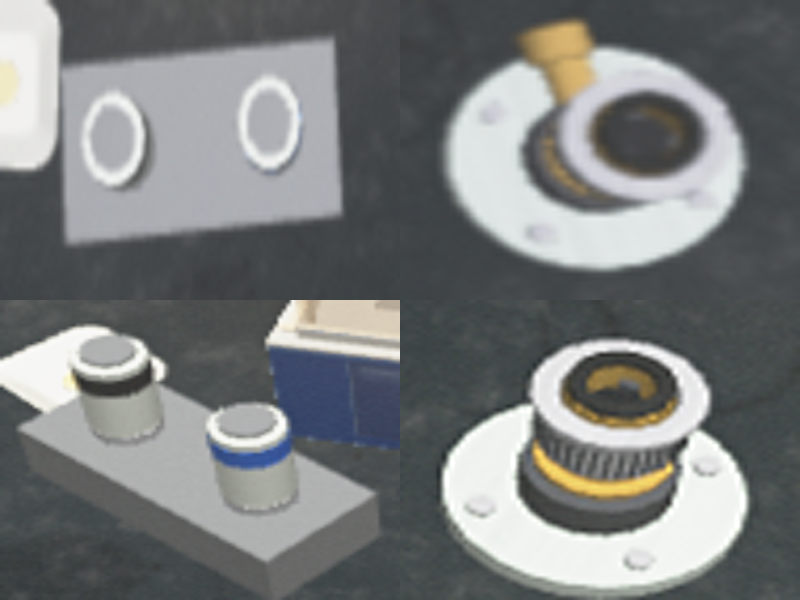

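```bash
python3 - <<'E'
from h import *
from scipy.optimize import least_squares
def circ(P):
    f=lambda q:np.hypot(P[:,0]-q[0],P[:,1]-q[1])-q[2]
    c=P.mean(0)
    r=least_squares(f,[c[0],c[1],20],loss='soft_l1',f_scale=1).x; return r.round(1)
R={}
for n,bx,cb in (("top",(395,235,455,295),[("blue",(288,275,322,310)),("grey",(245,278,280,312))]),("scene",(345,295,420,375),[("blue",(230,232,268,280)),("grey",(200,210,235,256))])):
    z=np.load(f"pics/{n}0.npz");p,d=z["p"],z["d"];C=cal(n);W=cloud(C,d)
    # flange top: bright low-saturation with world z 8..16
    x0,y0,x1,y1=bx
    m=np.zeros(d.shape,np.uint8); m[y0:y1,x0:x1]=255
    fl=((W[...,2]>8)&(W[...,2]<16)&(m>0)).astype(np.uint8)
    c,_=cv2.findContours(fl,cv2.RETR_EXTERNAL,cv2.CHAIN_APPROX_NONE); c=max(c,key=cv2.contourArea)
    hull=cv2.convexHull(c)[:,0]
    P=np.array([onz(C,u,v,12)[:2] for u,v in c[:,0]])
    ang=circ(np.array([onz(C,u,v,12)[:2] for u,v in hull])); print(n,"flange",ang)
    hi=((W[...,2]>70)&(W[...,2]<110)&(m>0)).astype(np.uint8)
    g=W[hi>0]; print("high pts mean",g.mean(0).round(1))
    for nm,(a,b,e,f) in cb:
        m[:]=0; m[b:f,a:e]=255
        hi=(W[...,2]>98)&(W[...,2]<125)&(m>0); g=W[hi]; 
        v,u=np.nonzero(hi); 
        print(nm,"top",np.median(g,0).round(1),((g.max(0)+g.min(0))/2).round(1),"px",u.mean().round(2),v.mean().round(2)); R[n,nm]=ray(C,(u.min()+u.max())/2,(v.min()+v.max())/2)
for nm in("blue","grey"): print(nm,tri(R["top",nm],R["scene",nm]))
E
```

```text
top flange [493.1  33.5  45.6]
high pts mean [493.2  33.8  87.1]
blue top [431.8 276.3 105.6] [432.2 276.4 104.9] px 303.83 292.15
grey top [425.4 355.9 105.4] [425.8 356.3 104.6] px 261.01 295.21
scene flange [492.5  34.   45.8]
high pts mean [490.9  32.9  86.3]
blue top [430.  275.  105.2] [432.2 278.5 104. ] px 248.21 247.32
grey top [423.8 354.2 105. ] [425.1 357.3 103.8] px 215.21 224.13
blue (array([431.57003347, 276.72452887, 102.04801594]), np.float64(1.3078409051212945))
grey (array([425.29635019, 356.813044  , 100.83245641]), np.float64(1.1667886553838334))
```

```bash
cat >> h.py <<'E'
def step(target):
    s=manip.read_state(); R=Ro.from_euler('xyz',s["eef_rot"]).as_matrix()
    return (R.T@(np.asarray(target,float)-s["eef_pos"])).round(1)
E
python3 - <<'E'
from h import *
z=np.load("pics/top0.npz");W=cloud(cal("top"),z["d"]).reshape(-1,3)
for x in range(250,650,50):
    print(x,[int(np.nanpercentile(q,98)) if len(q)>5 else None for y in range(-100,500,50) for q in [W[(W[:,0]>=x)&(W[:,0]<x+50)&(W[:,1]>=y)&(W[:,1]<y+50)][:,2]]])
s=manip.read_state();R=Ro.from_euler('xyz',s["eef_rot"]).as_matrix();x=R[:,0]
for t in ((493,33.7,225),(431.8,276.5,225)): print(step(t), step(np.array(t)-60*x))
E
```

```text
250 [-839, -840, -840, -838, None, 3, 4, 3, 4, 3, 84, 516]
300 [-840, -840, -843, 0, 3, 3, 4, 4, 4, 4, 3, 3]
350 [-844, None, 4, 3, 46, 4, 4, 4, 41, 42, 3, 3]
400 [4, 4, 5, 3, 46, 4, 42, 109, 107, 109, 12, 11]
450 [4, 14, 96, 87, 4, 4, 40, 42, 92, 41, 12, 11]
500 [3, 4, 95, 85, 3, 4, 94, 138, 139, 136, 4, 45]
550 [111, 4, 3, 4, 3, 137, 139, 140, 140, 139, 114, 3]
600 [134, 15, 18, 12, 3, 135, 139, 140, 139, 139, 138, 3]
[-444.3 -333.5   -5.7] [-504.3 -333.5   -5.7]
[-296.4 -131.4   -5.9] [-356.4 -131.4   -5.9]
```

Emit:
jog_arm(deltas="-30 -13 0 0 94; -80 -35 0 0 94; -130 -58 0 0 94; -180 -80 0 0 94; -230 -102 0 0 94; -270 -120 0 0 94; -290 -129 0 0 94; -296 -131 0 0 94; -296 -131 0 0 94; -296 -131 0 0 94", squeeze=20)

```text
clock: 1.35
eef_pos: [431.0, 277.9, 219.4]
eef_rot: [-3.142, -0.0, 2.758]
wrist_force: [-0.3, -0.8, -0.2]
finger_gap: 93.8
```

```bash
cat > shot.py <<'E'
import sys
from h import *
n=sys.argv[1]
C=cal("wrist"); p,d=optics.camera("wrist"); cv2.imwrite(f"pics/{n}.png",p[:,:,::-1]); np.savez(f"pics/{n}.npz",p=p,d=d,K=C[0],R=C[1],t=C[2])
s=manip.read_state(); print(s["clock"],s["eef_pos"].round(2),s["eef_rot"].round(4),s["wrist_force"].round(2),round(s["finger_gap"],2))
E
python3 shot.py w1; python3 -c "
from h import *
print(step((493,33.7,225)))"
```

```text
1.4 [431.08 277.9  219.43] [-3.1416e+00 -1.0000e-04  2.7579e+00] [-0.26 -0.07  0.45] 93.92
[-148.8 -203.3   -5.6]
```

View pics/w1.png

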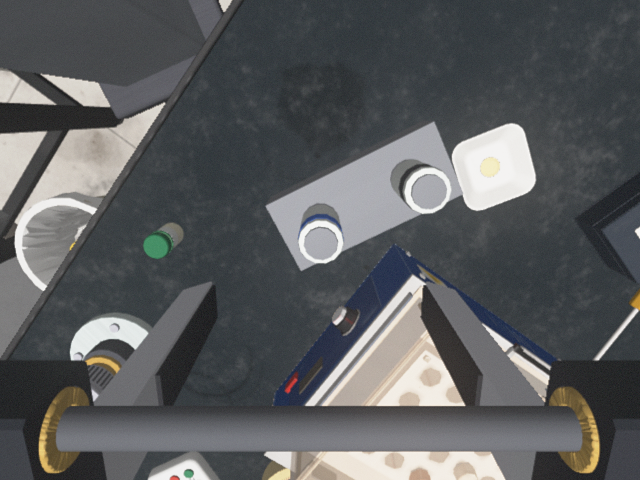

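The wrist view shows the blue cartridge's top at (321,240), the black one at (427,189), the vial at (158,245), and the coupler partly hidden at lower left. The fingers are flat plates.

Emit:
jog_arm(deltas="-12 -16 0 0 94; -38 -52 0 0 94; -68 -93 0 0 94; -98 -134 0 0 94; -125 -171 0 0 94; -142 -194 0 0 94; -149 -203 0 0 94; -149 -203 0 0 94; -149 -203 0 0 94; -149 -203 0 0 94")

```text
clock: 2.65
eef_pos: [493.4, 34.0, 219.5]
eef_rot: [3.141, 0.0, 2.758]
wrist_force: [-0.1, 0.6, -0.1]
finger_gap: 94.0
```

```bash
python3 shot.py w2
```

```text
2.7 [493.42  33.87 219.47] [ 3.1416 -0.      2.7579] [0.43 0.03 0.55] 93.88
```

View pics/w2.png

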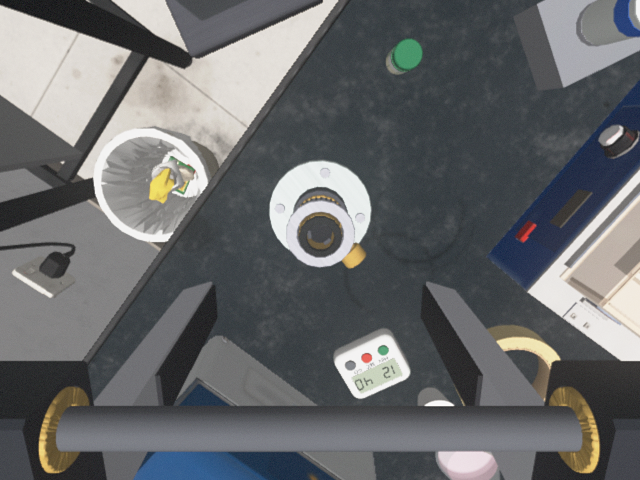

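The coupler's mouth is at (322,232) and its flange centre near (320,212). The timer is at (372,365), clear of the grasp.

```bash
cat > m.py <<'E'
from h import *
from scipy.optimize import least_squares
def circ(P,w=1.0):
    f=lambda q:np.hypot(P[:,0]-q[0],P[:,1]-q[1])-q[2]
    c=np.median(P,0)
    r=least_squares(f,[c[0],c[1],20],loss='soft_l1',f_scale=w); return r.x.round(2),round(float(np.median(abs(r.fun))),2)
def load(n):
    z=np.load(f"pics/{n}.npz"); C=(z["K"],z["R"],z["t"]); return z["p"],z["d"],C,cloud(C,z["d"])
def rim(n,cx,cy,rad):
    p,d,C,W=load(n); 
    x0,y0=int(cx-rad),int(cy-rad); m=np.zeros(d.shape,bool); m[y0:y0+2*int(rad),x0:x0+2*int(rad)]=True
    return p,d,C,W,m
E
python3 - <<'E'
from m import *
p,d,C,W,m=rim("w2",320,225,58)
print(np.histogram(W[m][:,2],np.arange(-6,110,4)))
g=W[m&(W[...,2]>8)&(W[...,2]<16)]; print("flange z",np.median(g[:,2]))
fl=(m&(W[...,2]>7)&(W[...,2]<17)).astype(np.uint8)
c,_=cv2.findContours(fl,cv2.RETR_EXTERNAL,cv2.CHAIN_APPROX_NONE); c=max(c,key=cv2.contourArea); h=cv2.convexHull(c)[:,0]
print(circ(np.array([onz(C,u,v,12)[:2] for u,v in h])))
ri=(m&(W[...,2]>70)).astype(np.uint8)
print("rim z",np.percentile(W[ri>0][:,2],[10,30,50,70,90]))
c,_=cv2.findContours(ri,cv2.RETR_EXTERNAL,cv2.CHAIN_APPROX_NONE); c=max(c,key=cv2.contourArea); h=cv2.convexHull(c)[:,0]
for zz in (74,80,86): print(zz,circ(np.array([onz(C,u,v,zz)[:2] for u,v in h])))
hsv=cv2.cvtColor(p,cv2.COLOR_RGB2HSV)
cv2.imwrite("pics/w2c.png",cv2.resize(p[155:275,260:380,::-1],(600,600),interpolation=cv2.INTER_CUBIC))
E
```

```text
(array([ 248, 4785,    8,  286, 3269,  247,   49,   67,  163,  470,   30,
         68,    7,    0,    0,   23,   33,   22,   14,   17,  354,  154,
       1456,  762,  642,  213,    0,    0]), array([ -6,  -2,   2,   6,  10,  14,  18,  22,  26,  30,  34,  38,  42,
        46,  50,  54,  58,  62,  66,  70,  74,  78,  82,  86,  90,  94,
        98, 102, 106]))
flange z 11.187894819014426
(array([494.57,  35.52,  45.39]), 0.09)
rim z [77.5357838  85.00639128 85.81454681 86.78686692 93.63907706]
74 (array([497.48,  34.45,  26.15]), 0.09)
80 (array([495.93,  35.06,  25.64]), 0.08)
86 (array([494.38,  35.67,  25.13]), 0.08)
```

View pics/w2c.png

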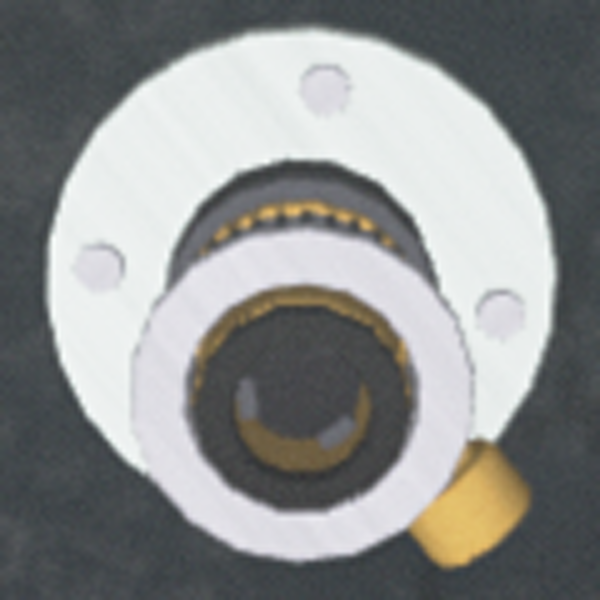

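Emit:
jog_arm(deltas="0 1 12 0 90; 0 1 35 0 85; 0 1 60 0 80; 0 1 85 0 75; 0 1 108 0 72; 0 1 126 0 70; 0 1 138 0 70; 0 1 145 0 70; 0 1 147 0 70; 0 1 147 0 70", squeeze=12)

```text
clock: 3.95
eef_pos: [494.1, 34.1, 72.8]
eef_rot: [3.141, 0.001, 2.757]
wrist_force: [-0.4, -0.1, -0.4]
finger_gap: 69.5
```

Emit:
jog_arm(deltas="0 0 0 0 60; 0 0 0 0 56; 0 0 0 0 54; 0 0 0 0 52; 0 0 0 0 50; 0 0 0 0 48; 0 0 0 0 44; 0 0 0 0 40; 0 0 0 0 40; 0 0 0 0 40", squeeze=12)

```text
clock: 5.2
eef_pos: [494.1, 34.4, 72.6]
eef_rot: [3.141, 0.0, 2.757]
wrist_force: [2.2, 5.4, 0.3]
finger_gap: 50.9
```

```bash
python3 -c "
from h import *
s=manip.read_state();print(s)
R=Ro.from_euler('xyz',s['eef_rot']).as_matrix();print('Ftool',R.T@s['wrist_force'],R.T@s['moment'])"
```

```text
{'clock': 5.2, 'joints': array([-4.64188411e-03,  3.60471467e-01,  1.81747156e+00,  6.78061443e-04,
        9.62994190e-01, -1.19110355e+00]), 'qd': array([-0.00088223,  0.00096968, -0.00122111,  0.00127976,  0.00114051,
        0.00011884]), 'effort': array([-2.40384758e+00, -4.94385624e+01, -2.75227922e+01, -1.01596020e+00,
        4.92077842e-01, -5.39550267e-03]), 'eef_pos': array([494.1432884 ,  34.44947272,  72.6011319 ]), 'eef_rot': array([3.14083255e+00, 4.02258170e-04, 2.75687081e+00]), 'wrist_force': array([2.17855586, 5.41586884, 0.29917152]), 'moment': array([ 0.84641228, -0.29321615,  0.02441312]), 'finger_gap': 50.87248723399489}
Ftool [ 0.01315276  5.83782495 -0.29473956] [-0.89459612  0.04589503 -0.02401838]
```

Emit:
jog_arm(deltas="0 0.3 0 0 40; 0 0.3 0 0 40; 0 0.3 0 0 40; 0 0.6 0 0 40; 0 0.6 0 0 40; 0 0.6 0 0 40; 0 0.6 0 0 40; 0 0.6 0 0 40; 0 0.6 0 0 40; 0 0.6 0 0 40", squeeze=12)

```text
clock: 6.45
eef_pos: [494.2, 34.6, 72.5]
eef_rot: [-3.142, 0.0, 2.757]
wrist_force: [1.9, 1.8, 1.5]
finger_gap: 50.7
```

```bash
cat > st.py <<'E'
from h import *
s=manip.read_state()
R=Ro.from_euler('xyz',s['eef_rot']).as_matrix();print(round(s['clock'],2),s['eef_pos'].round(2),s['eef_rot'].round(4),'gap',round(s['finger_gap'],2),'Ftool',(R.T@s['wrist_force']).round(2),'M',(R.T@s['moment']).round(3))
E
python3 st.py
```

```text
6.45 [494.16  34.6   72.48] [-3.1416e+00  1.0000e-04  2.7568e+00] gap 50.72 Ftool [-1.09  2.42 -1.48] M [-0.436 -0.114  0.033]
```

Emit:
jog_arm(deltas="0 0.4 0 0 40; 0 0.4 0 0 40; 0 0.4 1 0 40; 0 0.4 2 0 40; 0 0.4 3 0 40; 0 0.4 4 0 40; 0 0.4 5 0 40; 0 0.4 6 0 40; 0 0.4 6 0 40; 0 0.4 6 0 40", squeeze=30)

```text
clock: 7.7
eef_pos: [494.2, 34.9, 66.4]
eef_rot: [-3.141, -0.0, 2.757]
wrist_force: [-0.5, -4.2, 3.5]
finger_gap: 50.0
```

```bash
python3 st.py
```

```text
7.7 [494.25  34.94  66.39] [-3.1414e+00 -1.0000e-04  2.7568e+00] gap 49.97 Ftool [-1.15 -4.05 -3.51] M [ 0.924 -0.23   0.025]
```

Emit:
jog_arm(deltas="0 -0.2 0.5 0 40; 0 -0.2 1 0 40; 0 -0.2 1.5 0 40; 0 -0.2 2 0 40; 0 -0.2 2.5 0 40; 0 -0.2 3 0 40; 0 -0.2 3.5 0 40; 0 -0.2 3.8 0 40; 0 -0.2 3.8 0 40; 0 -0.2 3.8 0 40", squeeze=30)

```text
clock: 8.95
eef_pos: [494.2, 34.8, 62.6]
eef_rot: [3.142, 0.0, 2.757]
wrist_force: [-0.2, -2.0, 2.4]
finger_gap: 49.9
```

```bash
python3 st.py
```

```text
8.95 [494.22  34.83  62.65] [3.1416 0.     2.7568] gap 49.88 Ftool [-0.6  -1.91 -2.4 ] M [ 0.451 -0.176  0.027]
```

Emit:
jog_arm(deltas="0 0 0.4 0 40; 0 0 0.8 0 40; 0 0 1.2 0 40; 0 0 1.6 0 40; 0 0 1.6 0 40; 0 0 1.6 0 40; 0 0 1.6 0 40; 0 0 1.6 0 40; 0 0 1.6 0 40; 0 0 1.6 0 40", squeeze=30)

```text
clock: 10.2
eef_pos: [494.4, 34.8, 61.5]
eef_rot: [3.141, 0.0, 2.757]
wrist_force: [-2.6, -1.4, 9.0]
finger_gap: 50.2
```

```bash
python3 st.py
```

```text
10.2 [494.36  34.85  61.49] [3.1414e+00 4.0000e-04 2.7569e+00] gap 50.16 Ftool [ 1.85 -2.3  -9.  ] M [0.655 0.193 0.072]
```

Emit:
jog_arm(deltas="0 0 -1 0 40; 0 0 -2 0 40; 0 0 -2 0 55; 0 0 -2 0 65; 0 0 -2 0 75; 0 0 -2 0 85; 0 0 -2 0 90; 0 0 -2 0 90; 0 0 -2 0 90; 0 0 -2 0 90")

```text
clock: 11.45
eef_pos: [494.2, 34.8, 63.1]
eef_rot: [3.142, 0.0, 2.757]
wrist_force: [-0.2, -0.4, 0.3]
finger_gap: 89.7
```

Emit:
jog_arm(deltas="0 0 -8 0 90; 0 0 -25 0 90; 0 0 -50 0 90; 0 0 -80 0 90; 0 0 -110 0 90; 0 0 -135 0 90; 0 0 -150 0 90; 0 0 -158 0 90; 0 0 -158 0 90; 0 0 -158 0 90")

```text
clock: 12.7
eef_pos: [493.9, 34.8, 220.2]
eef_rot: [-3.141, -0.001, 2.757]
wrist_force: [-0.2, -0.0, 0.7]
finger_gap: 90.1
```

```bash
python3 st.py; python3 shot.py w3; python3 - <<'E'
from m import *
p,d,C,W,m=rim("w3",320,225,58)
print(np.histogram(W[m][:,2],np.arange(66,110,4)))
print("piston?",np.nanmedian(W[m][:,2]))
ri=(m&(W[...,2]>66)).astype(np.uint8)
c,_=cv2.findContours(ri,cv2.RETR_EXTERNAL,cv2.CHAIN_APPROX_NONE); c=max(c,key=cv2.contourArea); h=cv2.convexHull(c)[:,0]
print("rim z",np.percentile(W[ri>0][:,2],[10,30,50,70,90]))
for zz in (76,80): print(zz,circ(np.array([onz(C,u,v,zz)[:2] for u,v in h])))
fl=(m&(W[...,2]>7)&(W[...,2]<17)).astype(np.uint8)
c,_=cv2.findContours(fl,cv2.RETR_EXTERNAL,cv2.CHAIN_APPROX_NONE); c=max(c,key=cv2.contourArea); h=cv2.convexHull(c)[:,0]
print(circ(np.array([onz(C,u,v,12)[:2] for u,v in h])))
cv2.imwrite("pics/w3c.png",cv2.resize(p[155:275,260:380,::-1],(600,600),interpolation=cv2.INTER_CUBIC))
E
```

```text
12.7 [493.94  34.83 220.22] [-3.1411e+00 -1.3000e-03  2.7568e+00] gap 90.05 Ftool [ 0.16 -0.09 -0.71] M [ 0.008  0.021 -0.017]
12.75 [493.96  34.82 220.24] [-3.1411e+00 -1.3000e-03  2.7568e+00] [-0.14 -0.19  0.48] 89.96
(array([  10,   22,   76, 1979,  413,  134,  638,  211,    0,    0]), array([ 66,  70,  74,  78,  82,  86,  90,  94,  98, 102, 106]))
piston? 11.00569133860473
rim z [79.69084767 80.63116545 81.35934853 83.8426801  93.66062415]
76 (array([495.64,  35.14,  25.57]), 0.09)
80 (array([494.64,  35.55,  25.24]), 0.09)
(array([494.46,  35.56,  45.38]), 0.04)
```

View pics/w3c.png

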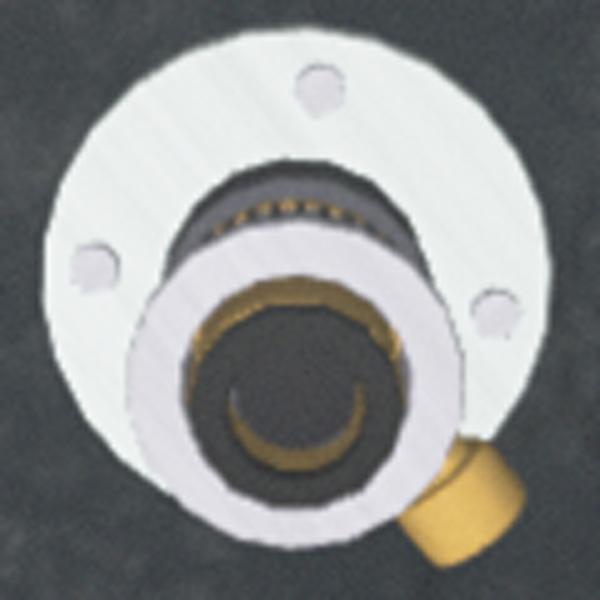

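The sleeve's rim now reads 81 mm against 86 mm before, so it stayed 5 mm down. The jaws have gone from the bore and the piston is up at about (297,390) in the crop. So the sleeve has caught. Next I measure the blue cartridge.

```bash
python3 - <<'E'
from m import *
for cx,cy,nm in((321,240,"blue"),(427,189,"grey")):
    p,d,C,W,m=rim("w1",cx,cy,30)
    ri=(m&(W[...,2]>98)).astype(np.uint8)
    print(nm,"z",np.percentile(W[ri>0][:,2],[10,30,50,70,90]).round(1), "rack z",np.median(W[m&(W[...,2]>30)&(W[...,2]<50)][:,2]))
    c,_=cv2.findContours(ri,cv2.RETR_EXTERNAL,cv2.CHAIN_APPROX_NONE); c=max(c,key=cv2.contourArea); h=cv2.convexHull(c)[:,0]
    for zz in (103,107): print(zz,circ(np.array([onz(C,u,v,zz)[:2] for u,v in h])))
    wh=(m&(p.min(2)>200)).astype(np.uint8); c,_=cv2.findContours(wh,cv2.RETR_EXTERNAL,cv2.CHAIN_APPROX_NONE); c=max(c,key=cv2.contourArea); h=cv2.convexHull(c)[:,0]
    print("white",circ(np.array([onz(C,u,v,107)[:2] for u,v in h])))
    print("white105",circ(np.array([onz(C,u,v,105)[:2] for u,v in h])))
for t in ((432.2,277.5,225),): print(step(t))
E
```

```text
blue z [101.2 102.3 105.3 106.1 106.7] rack z 39.17497823003718
103 (array([432.56, 279.64,  15.69]), 0.1)
107 (array([431.45, 280.07,  15.47]), 0.1)
white (array([431.99, 279.81,  15.04]), 0.05)
white105 (array([432.55, 279.59,  15.15]), 0.05)
grey z [101.2 102.3 105.2 106.  106.7] rack z 39.13851509941124
103 (array([426.37, 358.33,  15.72]), 0.08)
107 (array([425.36, 357.64,  15.49]), 0.08)
white (array([425.79, 358.14,  14.99]), 0.07)
white105 (array([426.3 , 358.49,  15.1 ]), 0.07)
[148.3 201.8  -4.7]
```

Emit:
jog_arm(deltas="8 10 0 0 90; 30 40 0 0 90; 58 80 0 0 85; 90 123 5 0 80; 120 163 15 0 75; 138 189 25 0 70; 147 202 30 0 70; 149 203 32 0 70; 149 203 32 0 70; 149 203 32 0 70")

```text
clock: 14.0
eef_pos: [432.7, 278.2, 189.4]
eef_rot: [3.141, 0.0, 2.756]
wrist_force: [0.4, -0.3, -0.7]
finger_gap: 69.7
```

```bash
python3 st.py; python3 shot.py w4
```

```text
14.0 [432.74 278.16 189.43] [3.1412e+00 4.0000e-04 2.7556e+00] gap 69.68 Ftool [-0.55 -0.15  0.65] M [ 0.018  0.039 -0.003]
14.05 [432.71 278.22 189.38] [3.1412e+00 4.0000e-04 2.7556e+00] [-0.6  -0.3   0.98] 70.06
```

View pics/w4.png

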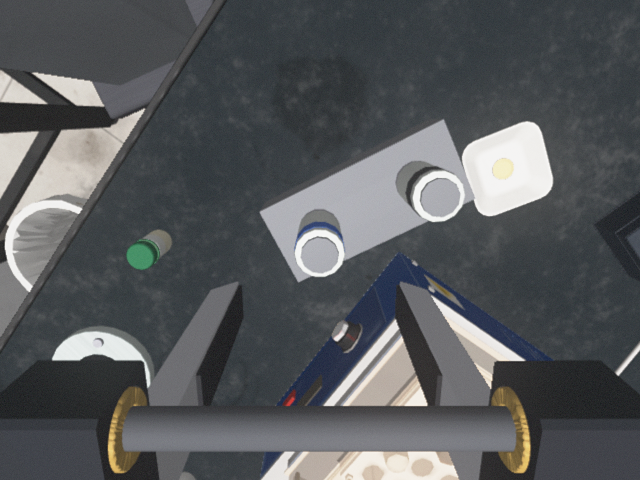

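The blue cartridge's top is at (320,253), now seen from 30 mm lower, with the black one at (438,194). Next I triangulate the two wrist views.

```bash
python3 - <<'E'
from m import *
rays={}
for n,(cx,cy) in (("w1",(321,240)),("w4",(320,252))):
    p,d,C,W,m=rim(n,cx,cy,32)
    wh=(m&(p.min(2)>195)).astype(np.uint8); c,_=cv2.findContours(wh,cv2.RETR_EXTERNAL,cv2.CHAIN_APPROX_NONE); c=max(c,key=cv2.contourArea); h=cv2.convexHull(c)
    (u,v),ax,_=cv2.fitEllipse(h); print(n,u,v,ax); rays[n]=ray(C,u,v)
    for z in (104,107): print(z,circ(np.array([onz(C,a,b,z)[:2] for a,b in h[:,0]])), onz(C,u,v,z).round(2))
    ri=(m&(W[...,2]>98)).astype(np.uint8)
    print(np.percentile(W[ri>0][:,2],[50,70,90]))
print(tri(rays["w1"],rays["w4"]))
print(step((432.0,278.9,75)))
E
```

```text
w1 320.2326965332031 241.62083435058594 (42.465415954589844, 44.25413513183594)
104 (array([432.82, 279.5 ,  15.2 ]), 0.06) [432.61 279.58 104.  ]
107 (array([431.98, 279.82,  15.04]), 0.06) [431.78 279.91 107.  ]
[105.34646345 106.09245444 106.70129036]
w4 319.0600280761719 252.814453125 (46.76723861694336, 49.39134216308594)
104 (array([432.72, 279.61,  15.23]), 0.11) [432.5 279.7 104. ]
107 (array([431.81, 279.98,  15.04]), 0.1) [431.59 280.07 107.  ]
[105.30222426 106.07727062 106.79183475]
(array([434.070791  , 279.03966254,  98.77598883]), np.float64(0.05412031621613745))
[  1.    0.3 114.4]
```

Emit:
jog_arm(deltas="1 0.4 10 0 66; 1 0.4 28 0 62; 1 0.4 48 0 58; 1 0.4 68 0 55; 1 0.4 85 0 52; 1 0.4 99 0 50; 1 0.4 108 0 50; 1 0.4 113 0 50; 1 0.4 114.4 0 50; 1 0.4 114.4 0 50")

```text
clock: 15.3
eef_pos: [431.7, 279.7, 75.0]
eef_rot: [3.141, 0.0, 2.757]
wrist_force: [0.8, 0.1, -0.2]
finger_gap: 50.3
```

Emit:
jog_arm(deltas="0 0 0 0 46; 0 0 0 0 42; 0 0 0 0 38; 0 0 0 0 36; 0 0 0 0 34; 0 0 0 0 32; 0 0 0 0 28; 0 0 0 0 26; 0 0 0 0 26; 0 0 0 0 26", squeeze=12)

```text
clock: 16.55
eef_pos: [431.5, 279.6, 74.7]
eef_rot: [-3.142, -0.0, 2.757]
wrist_force: [-0.3, -0.8, 1.5]
finger_gap: 32.2
```

```bash
python3 st.py
```

```text
16.55 [431.53 279.62  74.66] [-3.1416 -0.      2.7568] gap 32.19 Ftool [ 0.   -0.88 -1.48] M [0.179 0.033 0.046]
```

Emit:
jog_arm(deltas="0 0 0 0 26; 0 0 0 0 26; 0 0 -5 0 26; 0 0 -18 0 26; 0 0 -38 0 26; 0 0 -60 0 26; 0 0 -82 0 26; 0 0 -100 0 26; 0 0 -110 0 26; 0 0 -110 0 26", squeeze=35)

```text
clock: 17.8
eef_pos: [431.7, 279.7, 185.3]
eef_rot: [3.141, 0.001, 2.757]
wrist_force: [-0.0, -0.5, -0.7]
finger_gap: 31.1
```

```bash
python3 st.py; python3 -c "
from h import *
print(step((493.74,34.91,185)))"
```

```text
17.8 [431.69 279.75 185.33] [3.1406e+00 8.0000e-04 2.7568e+00] gap 31.08 Ftool [-0.16 -0.43  0.69] M [-0.044 -0.011  0.01 ]
[-1.494e+02 -2.036e+02  2.000e-01]
```

Emit:
jog_arm(deltas="-6 -8 0 0 26; -22 -30 0 0 26; -47 -64 0 0 26; -75 -102 0 0 26; -103 -140 0 0 26; -128 -174 0 0 26; -143 -195 0 0 26; -149.4 -203.5 0 0 26; -149.4 -203.5 0 0 26; -149.4 -203.5 0 0 26")

```text
clock: 19.05
eef_pos: [493.4, 35.7, 184.5]
eef_rot: [3.142, -0.0, 2.758]
wrist_force: [0.6, 1.0, -1.1]
finger_gap: 31.0
```

```bash
python3 st.py; python3 shot.py w5; python3 - <<'E'
from h import *
for n in("scene","top"):
    p,d=optics.camera(n); cv2.imwrite(f"pics/{n}5.png",p[:,:,::-1]); np.savez(f"pics/{n}5.npz",p=p,d=d)
p=cv2.imread("pics/scene5.png"); cv2.imwrite("pics/s5c.png",cv2.resize(p[230:390,310:460],None,fx=3.7,fy=3.7))
E
```

```text
19.05 [493.4   35.7  184.49] [ 3.1416e+00 -4.0000e-04  2.7576e+00] gap 31.04 Ftool [-0.13  1.15  1.06] M [-0.003  0.026  0.065]
19.1 [493.42  35.77 184.57] [ 3.1416e+00 -3.0000e-04  2.7579e+00] [ 0.1   0.15 -0.96] 31.59
```

View pics/w5.png

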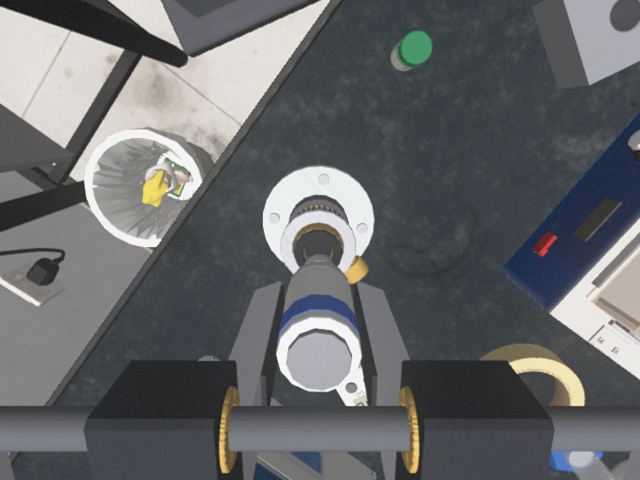

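View pics/s5c.png

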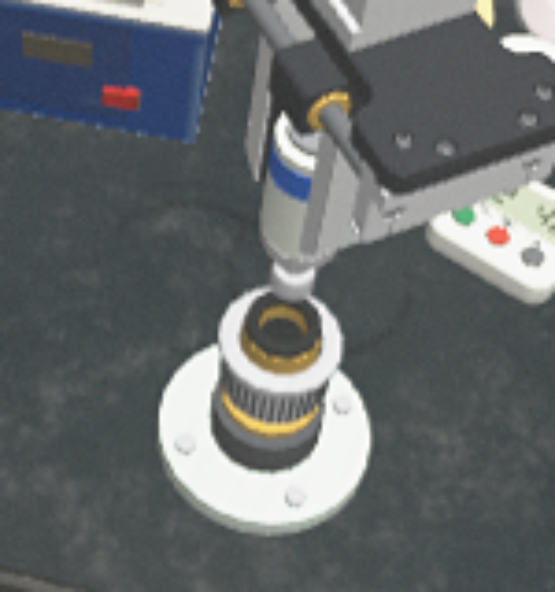

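Emit:
jog_arm(deltas="-0.6 -0.6 2 0 26; -0.6 -0.6 6 0 26; -0.6 -0.6 10 0 26; -0.6 -0.6 14 0 26; -0.6 -0.6 17 0 26; -0.6 -0.6 19 0 26; -0.6 -0.6 20 0 26; -0.6 -0.6 20 0 26; -0.6 -0.6 20 0 26; -0.6 -0.6 20 0 26")

```text
clock: 20.45
eef_pos: [494.0, 34.2, 164.7]
eef_rot: [3.142, 0.0, 2.757]
wrist_force: [0.3, 0.3, -0.6]
finger_gap: 31.4
```

```bash
python3 st.py; python3 shot.py w6;  python3 - <<'E'
from h import *
for n in("scene",):
    p,d=optics.camera(n); cv2.imwrite(f"pics/{n}6.png",p[:,:,::-1])
p=cv2.imread("pics/scene6.png")
q=cv2.imread("pics/w6.png")
a=cv2.resize(p[270:350,330:430],(400,320),interpolation=cv2.INTER_CUBIC);b=cv2.resize(q[190:290,255:380],(400,320),interpolation=cv2.INTER_CUBIC)
cv2.imwrite("pics/c6.png",np.hstack([a,b]))
E
```

```text
20.45 [493.98  34.18 164.73] [3.1416e+00 2.0000e-04 2.7568e+00] gap 31.37 Ftool [-0.14  0.39  0.58] M [-0.014  0.024 -0.005]
20.5 [493.98  34.18 164.72] [3.1415e+00 1.0000e-04 2.7568e+00] [ 0.08 -0.55 -0.59] 31.29
```

View pics/c6.png

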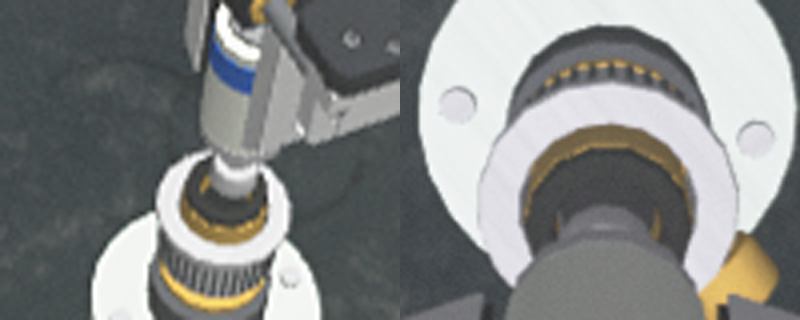

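In the scene crop (left) the plug tip sits over the mouth at about (235,185). The wrist crop shows the plug over the bore at (605,220). The correction overshot, so I take half a millimetre back and feel downwards.

Emit:
jog_arm(deltas="0.5 0.6 0 0 26; 0.5 0.6 0 0 26; 0.5 0.6 1 0 26; 0.5 0.6 2 0 26; 0.5 0.6 3 0 26; 0.5 0.6 4 0 26; 0.5 0.6 5 0 26; 0.5 0.6 6 0 26; 0.5 0.6 6 0 26; 0.5 0.6 6 0 26")

```text
clock: 21.8
eef_pos: [493.7, 34.9, 158.7]
eef_rot: [-3.142, 0.0, 2.757]
wrist_force: [0.2, 0.2, -1.2]
finger_gap: 31.5
```

```bash
python3 st.py
```

```text
21.8 [493.72  34.92 158.67] [-3.1416  0.      2.7568] gap 31.49 Ftool [-0.11  0.25  1.16] M [-0.046  0.011  0.028]
```

Emit:
jog_arm(deltas="0 0 1 0 26; 0 0 2 0 26; 0 0 3 0 26; 0 0 4 0 26; 0 0 5 0 26; 0 0 6 0 26; 0 0 7 0 26; 0 0 7 0 26; 0 0 7 0 26; 0 0 7 0 26")

```text
clock: 23.05
eef_pos: [493.7, 34.9, 151.7]
eef_rot: [-3.142, -0.0, 2.757]
wrist_force: [1.1, -0.6, -0.8]
finger_gap: 31.4
```

```bash
python3 st.py
```

```text
23.05 [493.71  34.93 151.66] [-3.1416 -0.      2.7568] gap 31.45 Ftool [-1.23 -0.19  0.85] M [-0.     0.062 -0.019]
```

Emit:
jog_arm(deltas="0 0 1 0 26; 0 0 2 0 26; 0 0 3 0 26; 0 0 4 0 26; 0 0 5 0 26; 0 0 6 0 26; 0 0 7 0 26; 0 0 8 0 26; 0 0 8 0 26; 0 0 8 0 26")

```text
clock: 24.3
eef_pos: [493.5, 35.0, 143.4]
eef_rot: [-3.141, -0.001, 2.757]
wrist_force: [-1.9, 0.6, -0.1]
finger_gap: 31.8
```

```bash
python3 st.py
```

```text
24.3 [493.53  34.99 143.44] [-3.1415e+00 -6.0000e-04  2.7568e+00] gap 31.78 Ftool [ 1.98 -0.15  0.13] M [-0.024  0.689  0.038]
```

Emit:
jog_arm(deltas="0.3 0 1 0 26; 0.3 0 2 0 26; 0.3 0 3 0 26; 0.3 0 4 0 26; 0.3 0 5 0 26; 0.3 0 6 0 26; 0.3 0 7 0 26; 0.3 0 8 0 26; 0.3 0 8 0 26; 0.3 0 8 0 26")

```text
clock: 25.55
eef_pos: [493.4, 35.0, 135.6]
eef_rot: [-3.142, -0.0, 2.757]
wrist_force: [-2.1, 1.1, 0.7]
finger_gap: 31.5
```

```bash
python3 st.py
```

```text
25.55 [493.4   35.04 135.55] [-3.1416e+00 -1.0000e-04  2.7568e+00] gap 31.52 Ftool [ 2.35  0.2  -0.68] M [-0.067  0.617  0.007]
```

Emit:
jog_arm(deltas="0.3 0 0.7 0 26; 0.3 0 1.4 0 26; 0.3 0 2.1 0 26; 0.3 0 2.8 0 26; 0.3 0 3.5 0 26; 0.3 0 4.2 0 26; 0.3 0 5 0 26; 0.3 0 5 0 26; 0.3 0 5 0 26; 0.3 0 5 0 26")

```text
clock: 26.8
eef_pos: [493.1, 35.2, 130.5]
eef_rot: [-3.142, -0.0, 2.757]
wrist_force: [-0.8, 0.8, -1.8]
finger_gap: 31.5
```

```bash
python3 st.py
```

```text
26.8 [493.11  35.15 130.47] [-3.1415e+00 -2.0000e-04  2.7568e+00] gap 31.48 Ftool [1.   0.48 1.77] M [-0.146 -0.069 -0.001]
```

Now in small steps, feeling for the trip and the seat.

Emit:
jog_arm(deltas="0 0 0.3 0 26; 0 0 0.3 0 26; 0 0 0.6 0 26; 0 0 0.6 0 26; 0 0 0.9 0 26; 0 0 0.9 0 26; 0 0 1.2 0 26; 0 0 1.2 0 26; 0 0 1.2 0 26; 0 0 1.2 0 26")

```text
clock: 28.05
eef_pos: [493.2, 35.2, 129.5]
eef_rot: [3.142, 0.0, 2.757]
wrist_force: [-0.4, -0.0, 3.0]
finger_gap: 31.6
```

```bash
python3 st.py; python3 - <<'E'
from h import *
p,d=optics.camera("scene"); cv2.imwrite("pics/s8.png",cv2.resize(p[260:380,320:440,::-1],(600,600),interpolation=cv2.INTER_CUBIC))
E
```

```text
28.05 [493.18  35.17 129.47] [3.1416e+00 1.0000e-04 2.7569e+00] gap 31.57 Ftool [ 0.37 -0.16 -2.98] M [ 0.028  0.012 -0.007]
```

View pics/s8.png

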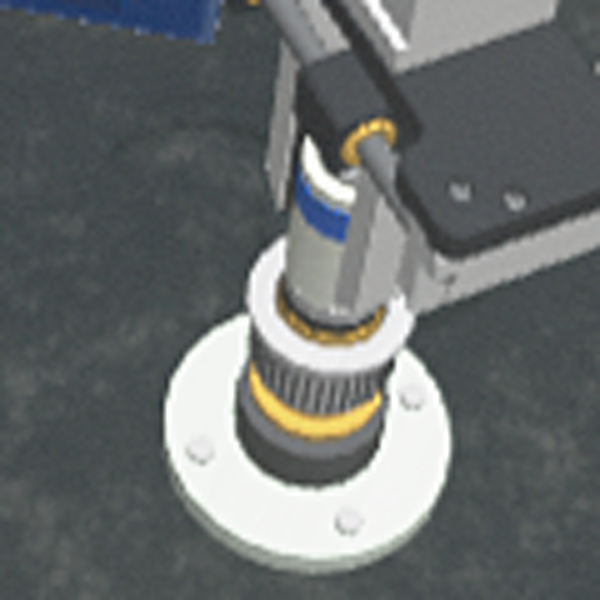

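The plug is nearly home, with the body's base just above the mouth at (335,305). The sleeve still looks down, and the contact force is beginning to rise.

Emit:
jog_arm(deltas="0 0 0.3 0 26; 0 0 0.3 0 26; 0 0 0.3 0 26; 0 0 0.6 0 26; 0 0 0.6 0 26; 0 0 0.6 0 26; 0 0 0.6 0 26; 0 0 0.6 0 26; 0 0 0.6 0 26; 0 0 0.6 0 26")

```text
clock: 29.35
eef_pos: [493.2, 35.2, 129.0]
eef_rot: [3.142, 0.0, 2.757]
wrist_force: [-1.4, -0.6, 5.6]
finger_gap: 31.3
```

```bash
python3 st.py
```

```text
29.35 [493.22  35.15 129.02] [3.1415e+00 2.0000e-04 2.7568e+00] gap 31.34 Ftool [ 1.02 -1.09 -5.58] M [ 0.067  0.131 -0.013]
```

Emit:
jog_arm(deltas="0 0 0.3 0 26; 0 0 0.3 0 26; 0 0 0.3 0 26; 0 0 0.6 0 26; 0 0 0.6 0 26; 0 0 0.6 0 26; 0 0 0.6 0 26; 0 0 0.6 0 26; 0 0 0.6 0 26; 0 0 0.6 0 26")

```text
clock: 30.6
eef_pos: [493.3, 35.1, 128.8]
eef_rot: [3.141, 0.001, 2.757]
wrist_force: [-2.2, 0.3, 9.0]
finger_gap: 31.7
```

```bash
python3 st.py;  python3 - <<'E'
from h import *
p,d=optics.camera("scene"); cv2.imwrite("pics/s9.png",cv2.resize(p[260:380,320:440,::-1],(600,600),interpolation=cv2.INTER_CUBIC))
E
```

```text
30.6 [493.31  35.13 128.76] [3.1414e+00 6.0000e-04 2.7568e+00] gap 31.67 Ftool [ 2.17 -0.57 -8.96] M [ 0.209  0.363 -0.01 ]
```

View pics/s9.png

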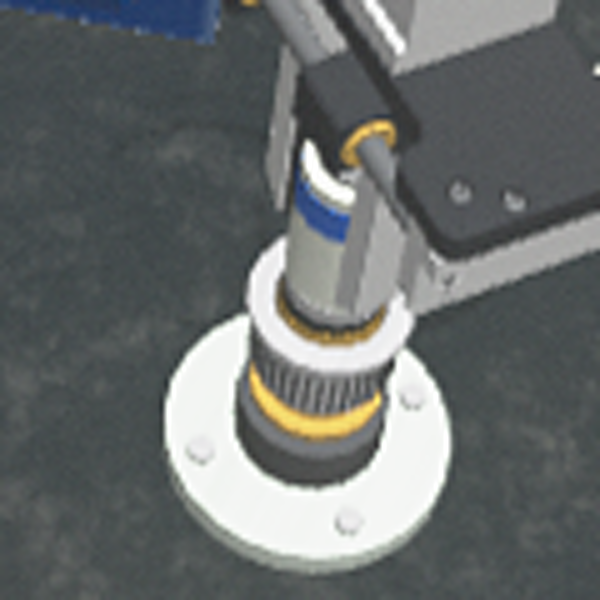

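The sleeve hasn't tripped: its rim is still at the same height, (330,330). Force is about 9 N, so I ease the side load and press a little more.

Emit:
jog_arm(deltas="0.2 0 0 0 26; 0.2 0 0.3 0 26; 0.2 0 0.3 0 26; 0.2 0 0.6 0 26; 0.2 0 0.6 0 26; 0.2 0 0.6 0 26; 0.2 0 0.6 0 26; 0.2 0 0.6 0 26; 0.2 0 0.6 0 26; 0.2 0 0.6 0 26")

```text
clock: 31.9
eef_pos: [493.3, 35.1, 128.5]
eef_rot: [3.141, 0.001, 2.757]
wrist_force: [-3.0, -0.7, 13.0]
finger_gap: 31.3
```

```bash
python3 st.py
```

```text
31.9 [493.33  35.14 128.5 ] [3.1413e+00 1.2000e-03 2.7568e+00] gap 31.33 Ftool [  2.5   -1.76 -12.97] M [0.323 0.456 0.026]
```

Emit:
jog_arm(deltas="0 0 0.2 0 26; 0 0 0.4 0 26; 0 0 0.6 0 26; 0 0 0.6 0 26; 0 0 0.6 0 26; 0 0 0.6 0 26; 0 0 0.6 0 26; 0 0 0.6 0 26; 0 0 0.6 0 26; 0 0 0.6 0 26")

```text
clock: 33.15
eef_pos: [493.4, 35.1, 128.3]
eef_rot: [3.141, 0.002, 2.757]
wrist_force: [-4.7, -0.5, 16.5]
finger_gap: 31.7
```

```bash
python3 st.py;  python3 - <<'E'
from h import *
p,d=optics.camera("scene"); cv2.imwrite("pics/s10.png",cv2.resize(p[280:360,340:420,::-1],(600,600),interpolation=cv2.INTER_CUBIC))
E
```

```text
33.15 [493.43  35.14 128.27] [3.1412e+00 1.5000e-03 2.7568e+00] gap 31.73 Ftool [  4.16  -2.25 -16.47] M [ 0.476  0.789 -0.018]
```

View pics/s10.png

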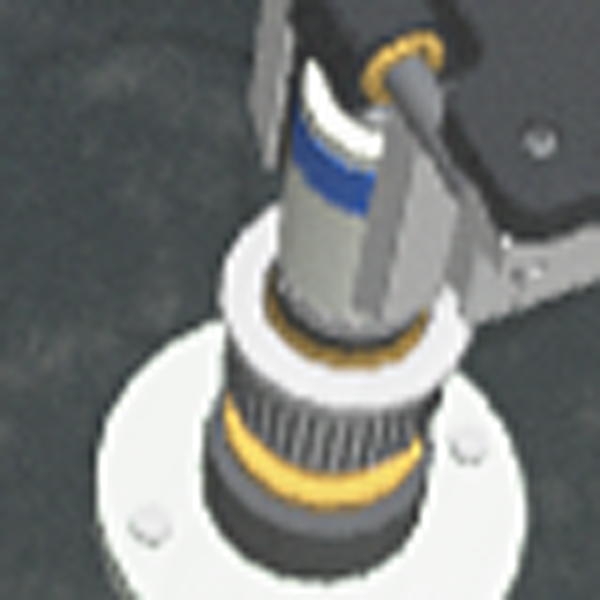

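```bash
python3 - <<'E'
from h import *
a=cv2.imread("pics/scene0.png");b=cv2.imread("pics/scene6.png")
p,d=optics.camera("scene"); c=p[:,:,::-1].copy(); cv2.imwrite("pics/scene11.png",c)
cv2.imwrite("pics/cmp.png",np.hstack([cv2.resize(x[295:365,350:415],(260,280),interpolation=cv2.INTER_CUBIC) for x in(a,b,c)]))
# column profile through sleeve left-front
for n,x in(("0",a),("6",b),("11",c)): print(n,[int(v) for v in cv2.cvtColor(x,cv2.COLOR_BGR2GRAY)[325:365,378:384].mean(1)])
W=cloud(cal("scene"),d); z0=np.load("pics/scene0.npz");W0=cloud(cal("scene"),z0["d"])
for nm,w in(("0",W0),("now",W)):
    g=w[300:345,345:420].reshape(-1,3); r=np.hypot(g[:,0]-493,g[:,1]-33.7); q=g[(r>18)&(r<25)&(g[:,2]>65)&(g[:,2]<100)]; print(nm,len(q),np.percentile(q[:,2],[25,50,75]))
E
python3 st.py
```

```text
0 [98, 128, 158, 204, 233, 235, 234, 217, 167, 124, 108, 103, 107, 102, 102, 102, 108, 128, 170, 204, 202, 169, 121, 113, 115, 109, 84, 75, 74, 75, 72, 70, 159, 238, 244, 242, 242, 242, 242, 242]
6 [102, 116, 118, 135, 165, 211, 239, 240, 239, 222, 168, 129, 114, 107, 108, 107, 107, 108, 138, 193, 211, 178, 128, 120, 122, 113, 90, 79, 80, 79, 77, 75, 168, 243, 246, 244, 244, 244, 244, 244]
11 [92, 127, 167, 211, 239, 240, 239, 224, 175, 133, 116, 108, 112, 108, 106, 107, 114, 135, 179, 211, 209, 177, 127, 118, 123, 114, 91, 80, 80, 79, 78, 74, 168, 243, 246, 244, 244, 244, 244, 244]
0 453 [81.69293696 85.58595205 86.73989314]
now 354 [73.93686999 85.04981618 86.48150072]
33.25 [493.43  35.15 128.24] [3.1412e+00 1.6000e-03 2.7569e+00] gap 31.78 Ftool [  3.02  -2.04 -16.19] M [0.512 0.806 0.058]
```

View pics/cmp.png

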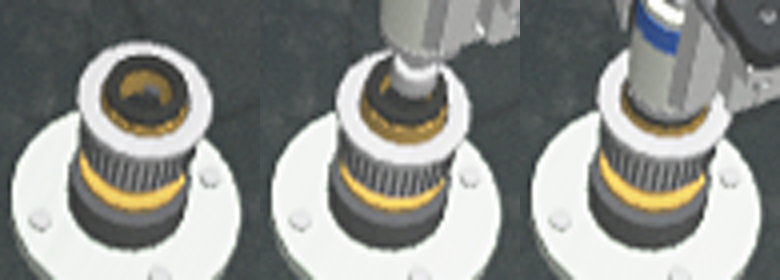

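The left panel shows the sleeve before, the middle one caught down, and the right one now. The pixel profile now matches "before", so the sleeve has sprung up and what I've been pressing on is the seat. I unload, then give a light tug.

Emit:
jog_arm(deltas="0 0 -0.5 0 26; 0 0 -1 0 26; 0 0 -1.5 0 26; 0 0 -2 0 26; 0 0 -2.5 0 26; 0 0 -3 0 26; 0 0 -3.3 0 26; 0 0 -3.6 0 26; 0 0 -3.6 0 26; 0 0 -3.6 0 26")

```text
clock: 34.5
eef_pos: [492.9, 35.2, 130.5]
eef_rot: [-3.141, -0.0, 2.757]
wrist_force: [1.0, -0.5, -0.4]
finger_gap: 31.7
```

```bash
python3 st.py
```

```text
34.5 [492.88  35.22 130.49] [-3.1415e+00 -3.0000e-04  2.7568e+00] gap 31.68 Ftool [-1.09 -0.13  0.4 ] M [-0.1   -0.203 -0.003]
```

Emit:
jog_arm(deltas="0 0 -0.3 0 26; 0 0 -0.6 0 26; 0 0 -0.9 0 26; 0 0 -0.9 0 26; 0 0 -0.9 0 26; 0 0 -0.9 0 26; 0 0 -0.9 0 26; 0 0 -0.9 0 26; 0 0 -0.9 0 26; 0 0 -0.9 0 26")

```text
clock: 35.75
eef_pos: [492.7, 35.2, 131.3]
eef_rot: [-3.141, -0.001, 2.757]
wrist_force: [1.5, -0.3, -19.6]
finger_gap: 31.9
```

```bash
python3 st.py
```

```text
35.75 [492.73  35.22 131.27] [-3.1413e+00 -7.0000e-04  2.7568e+00] gap 31.91 Ftool [-1.52  0.28 19.65] M [-0.211 -0.327 -0.044]
```

The tug meets a firm stop of about 19 N, so the cartridge is locked. I unload and let go.

Emit:
jog_arm(deltas="0 0 0.6 0 26; 0 0 1.2 0 26; 0 0 1.6 0 26; 0 0 1.6 0 26; 0 0 1.6 0 34; 0 0 1.6 0 40; 0 0 1.6 0 46; 0 0 1.6 0 50; 0 0 1.6 0 50; 0 0 1.6 0 50")

```text
clock: 37.0
eef_pos: [493.0, 35.2, 129.9]
eef_rot: [-3.142, -0.0, 2.757]
wrist_force: [0.2, 0.3, 0.4]
finger_gap: 49.9
```

Emit:
jog_arm(deltas="0 0 0 0 55; 0 0 -5 0 60; 0 0 -20 0 60; 0 0 -40 0 60; 0 0 -65 0 60; 0 0 -85 0 60; 0 0 -95 0 60; 0 0 -100 0 60; 0 0 -100 0 60; 0 0 -100 0 60")

```text
clock: 38.25
eef_pos: [492.8, 35.2, 229.4]
eef_rot: [-3.141, -0.001, 2.757]
wrist_force: [-0.5, -0.0, 0.4]
finger_gap: 59.9
```

```bash
python3 st.py; python3 - <<'E'
from h import *
for n in("scene","top"):
    p,d=optics.camera(n); cv2.imwrite(f"pics/{n}12.png",p[:,:,::-1]); W=cloud(cal(n),d)
    g=W.reshape(-1,3); r=np.hypot(g[:,0]-493,g[:,1]-34.5); q=g[(r<14)&(g[:,2]>150)&(g[:,2]<230)]; print(n,"top",len(q),np.median(q,0) if len(q) else 0)
    q=g[(r>18)&(r<25)&(g[:,2]>65)&(g[:,2]<100)]; print("rim",np.percentile(q[:,2],[25,50,75]))
    z=np.load(f"pics/{n}0.npz"); df=(cv2.absdiff(p,z["p"]).max(2)>60).astype(np.uint8); df=cv2.morphologyEx(df,cv2.MORPH_OPEN,np.ones((3,3))); k,_,st,_=cv2.connectedComponentsWithStats(df); print(st[1:][st[1:,4]>15].tolist())
E
```

```text
38.25 [492.77  35.21 229.36] [-3.1412e+00 -9.0000e-04  2.7567e+00] gap 59.85 Ftool [ 0.49 -0.24 -0.4 ] M [-0.048  0.004 -0.014]
scene top 309 [490.15940395  33.40912716 161.59778252]
rim [75.06494526 85.29847944 86.45930191]
[[0, 0, 505, 287, 51407], [14, 106, 8, 14, 55], [190, 109, 55, 16, 420], [253, 124, 6, 4, 18], [3, 126, 4, 11, 40], [254, 129, 130, 89, 6567], [39, 151, 16, 13, 111], [162, 151, 12, 7, 40], [188, 156, 34, 18, 332], [223, 157, 27, 9, 169], [157, 158, 4, 6, 19], [0, 161, 34, 62, 1084], [251, 162, 6, 3, 18], [103, 170, 16, 9, 80], [31, 173, 113, 77, 3733], [30, 174, 13, 8, 56], [105, 180, 4, 5, 18], [384, 197, 12, 14, 91], [188, 213, 41, 26, 600], [243, 240, 16, 12, 124], [0, 242, 5, 4, 18], [465, 246, 4, 5, 18], [76, 250, 35, 22, 525], [240, 254, 19, 8, 99], [253, 267, 5, 6, 25], [378, 282, 25, 42, 723], [0, 314, 42, 80, 1585], [0, 389, 82, 91, 4335], [46, 403, 7, 9, 39]]
top top 140 [488.83744018  35.14274324 161.64866283]
rim [85.19416839 86.56138491 87.72364445]
[[546, 185, 10, 9, 41], [486, 189, 59, 33, 1016], [419, 195, 16, 7, 85], [563, 196, 11, 19, 145], [504, 201, 53, 29, 838], [471, 206, 9, 13, 63], [566, 219, 12, 13, 103], [473, 220, 39, 63, 748], [416, 240, 7, 5, 32], [538, 240, 35, 35, 869], [424, 245, 17, 11, 111], [431, 255, 10, 10, 68], [444, 255, 6, 7, 36], [465, 269, 130, 123, 5809], [578, 280, 13, 16, 162], [469, 363, 162, 117, 10758], [479, 416, 37, 24, 374], [88, 419, 4, 14, 46], [470, 431, 9, 8, 50], [39, 443, 74, 37, 1125], [133, 447, 8, 7, 33], [142, 450, 6, 5, 24], [609, 455, 5, 5, 24], [50, 459, 5, 8, 29], [153, 460, 34, 20, 309]]
```

View pics/scene12.png

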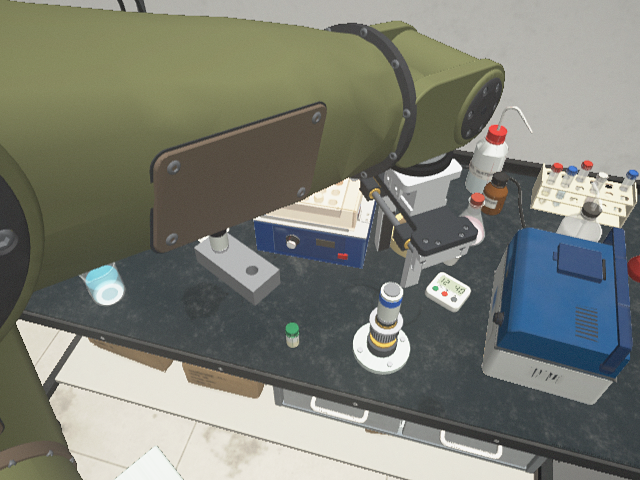

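The blue cartridge stands upright in the coupler at (390,305), with its top at 161 mm and the sleeve's rim back at 85–86 mm. The gripper is clear above it, and the vial (292,335), timer (448,291) and black cartridge (219,240) are where they were.

```bash
python3 -c "
from cell import workorder
print(workorder.sign_off())"
```

```text
the job is handed in; nothing more can be done
None
```

The blue-banded cartridge is fitted and locked in the coupler, and the job was handed in at about 38 s of the 67 s allowed.

- **Sleeve:** The flat fingers met the rim (about 51 mm) rather than the knurled body, so I pulled the sleeve down by its rim. I felt the lower stop at about 11 mm and let go. The wrist camera then showed it caught about 5 mm down, with the piston up.
- **Cartridge:** The plug went into the bore with no contact at the mouth, and side loads stayed around 2 N until it seated. The sleeve tripped as I pressed. I missed that in the pictures at first and kept pressing on the rubber seat, reaching 16.5 N, under the 25 N limit.
- **Last checks:** In the scene camera the sleeve's edges matched the picture from before it was pulled. A tug upward met a firm stop at about 19 N. After letting go, the cartridge's top stood at about 161 mm, as expected for a plug that is fully home. The gripper was well clear, with no force on it.
- **Bystanders:** The black-banded cartridge, timer and vial look unmoved in the last scene picture. The arm hid the weighing boat there; a comparison of the top view before and after showed no change around it.
- **Disagreements:** The fixed cameras and the wrist camera differed by 2 to 3 mm. I took the jaw direction from feeling the sleeve, and the other direction from wrist-camera differences. Triangulating the cartridge's top from two wrist views gave 99 mm. Depth readings gave about 106 mm and the text implies 107 mm, so I used the depth figure.

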